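# Seat the citrus reamer in its keyed drip stand

## Task

Put the citrus reamer away: draw it out of the slanted wooden block and lower it, handle first, down through the white collar of the steel drip stand, turning it until its orange rib drops into the collar's slot and the head sits fully down on the collar, upright. Do not force it down while the rib rides on top of the collar, and do not shift the jam jar, the tin or the glass.

Things in the scene. Friction and masses are not known exactly. Their poses are not given: they have to be found in the camera images.
- reamer: Citrus reamer, 160 mm, about 0.18 kg. Origin: centre of the handle's foot; z along the axis to the head. Wooden handle 26 mm thick, foot tapered to 18 over 6 mm; orange rib on its -y side, 8 mm wide, out to 20 mm from the axis, at z 84 to 100. White flange 54 across at z 100 to 106; head above. Starts leaning 25 deg in the block, rib square to the lean.
- reamer_seat (a point): Point on the reamer's axis at the flange's underside (z 100 mm of the reamer); axes as the reamer's.
- reamer_head (a point): Grip point on the reamer's axis in the middle of the head (z 132 mm of the reamer); axes as the reamer's. The white head has straight sides 40 mm across (42 over fine ridges) from z 106 to 140 mm, then a dome up to z 160.
- rest: Fixed slanted wooden block, base 105 x 74 x 12 mm. Origin: centre of its underside, z up. Its square bore, 30 mm wide and 60 deep, leans 25 deg so that its mouth points up and to the block's -x side; bore floor centre at (22, 0, 30) mm. The reamer stands in it with 2 mm play each side: draw it out along the bore by 60 mm or more. Flange and head are clear above the bore.
- stand: Fixed steel drip stand. Origin: on its underside below the collar, z up. Tray 110 x 110 x 14 mm (x -50 to 60), post 16 mm thick at x 52, an arm and a round socket 59 across that holds the white collar; a clamp screw sticks out to y -46 mm at z 109. Nothing is higher than the collar's top at z 125; the handle hangs free below it.
- collar_top (a point): Centre of the collar's top; axes as the stand's. Ring 24 mm high, bore 29, outside 51, one slot 12 wide through its full height between two orange cheeks. It is clamped stiffly at an unmeasured angle: the slot points along the stand's -x, plus or minus 0.8 rad about z. Off the slot the rib lands on the top, flange 16 mm too high; within 0.11 rad it drops in and the flange lies on the top.
- jam_jar: Bystander: jam jar with green lid, 62 mm across, 86 mm high, loose. Origin: centre of its underside.
- tin: Bystander: food tin, 75 mm across, 58 mm high, loose. Origin: centre of its underside.
- tumbler: Bystander: clear drinking glass, 80 mm across, 91 mm high, loose. Origin: centre of its underside.

How it is judged:
By the outcome, as a careful person would: the job done as asked, in the order asked, and still so for the second after the job is handed in, with the robot touching nothing.
It also fails if it takes over 58 s, if anything falls off the work surface, if the arm or the gripper's body presses on something with over 40 N, if the wrist force passes 120 N, or if a joint passes its speed limit or range.

## Robot

A 6-joint arm with a two-finger parallel gripper is mounted at the origin on a cart in front of the work surface, level with it; the furniture and walls round the work are solid. World frame = base frame: x ahead of the robot, y to its left, z up, the work surface at z = 0. Lengths are in m, angles in rad, forces in N, time in s.
With the tool pointing down it reaches from about 0.375 to 0.9 m from the base axis. Payload 3.1 kg.
Tool frame: the origin (TCP) lies midway between the tips of the shut fingers; the grasp point (between the pads) lies 19 mm behind it; z points along the fingers, y is the line along which they close (so a half turn about z gives the same grasp; the last joint's range is limited). The gripper opens to 85 mm and grips with 20 to 120 N. Pads are 22 mm wide; open, the fingers measure 114 mm over their backs; the gripper's body (76 mm by 85 mm) begins 54 mm behind the grasp point. The pads swing forward as they close: fully open they stand 13 mm farther back than shut.
Start: joints at [-1.44, 0.527, 1.433, -0, 1.181, -0.178], TCP at [0.191, -0.595, 0.231] pointing down, gripper open.
Joint ranges: [-3.08, 3.08], [-0.75, 2.2], [0.22, 2.44], [-1.43, 4.57], [0, 2.65], [-2.85, 2.85]. Speed limits (rad/s): [2.79, 2.79, 3.14, 3.14, 3.14, 3.14].

## Interface

Orientations are given as a unit quaternion [x, y, z, w].
In Python, from station import manip gives the robot as it stands.
- The arm moves only by the tool drive_tool, never from a script. Its argument "motion" is a list that holds one entry, the list of rows, each a list of 5 numbers: the finger opening in mm, from 0 to 85.4, then the shift along the tool's x, y, z in units of 30 mm (1.0 is 30 mm), then the turn about the tool's z in units of 8 degrees (1.0 is 8 degrees). In form: [[[fingers, x, y, z, yaw], ...]]. A call has 1 to 10 rows; each row is the pose to reach, as a shift and turn from the pose commanded when the call began, along the tool's axes at that moment; what a row does not reach only later rows make up. A row lasts 1/10 s, in which the tool goes at most 50 mm and 8.59 degrees, less where a joint would pass 70% of its speed; a pose out of reach is approached as far as the arm can. A call with a gripper value outside its range is refused whole. The fingers move at their own pace and stop on an object; "squeeze" is the grip in N (left out, the last holds). Time passes only in rows, so rows that repeat a pose let the fingers close. It gives the time, the measured TCP pose, the force, the opening and the grip force at its end, in the units of the state.
- manip.sense(): the state, without advancing time (a new reading comes with each control period).
- manip.snapshot(name): name is "scene" or "top" or "wrist"; returns the picture (400x640x3 uint8, red, green, blue); there is no depth.
- manip.camera_model(name): a dict with "fov_y" (degrees; the focal length in pixels is half the picture's height over the tangent of half this angle, whatever the lens; pixels are square), "cx", "cy" (the principal point, pixels), "origin" and "orientation" of the camera in the world. Camera axes: x right, y up, looking along -z (the intrinsics and any distortion apply to the point x, -y, -z); pixel columns grow to the right and rows downward; lengths in m; the calibration is good to about 2 mm. A picture is of the moment at which its call begins: read the wrist's pose just before it. camera_model takes no time and is no camera call; for the wrist camera it gives the pose at the moment of the call.
- manip.sign_off(): hands the job in; it is judged then, once.
The state is a dict: "t": time; "q": joint angles; "qd": joint speeds; "tau": joint torques, N m; "tcp_pos": TCP position; "tool_rot": TCP orientation; "force": force on the tool from outside, world axes, zero at the start; "ft_torque": the same for the moment, N m; "finger_gap": opening from 0.0 (shut) to 1.0 (fully open); "gripper_force": force on a finger pad.
Only numpy, scipy, OpenCV 4.12 (cv2) and the standard library are available. Lean on these libraries where they do the work, as an engineer would, in place of code of your own. Each camera call takes 0.05 s, during which the arm holds its last target. There are 200 camera calls.

## Working session

There is one attempt and no reset: what is moved stays moved. The work goes in short steps, Python scripts to look and compute and a tool call to move; the robot and the scene stay as the last step left them, time stands still between calls to the robot, and variables do not carry over. Pictures are saved under pics/ and viewed, at most 10 in all, crops included, and the job is handed in when it is done.

Besides the shell and the picture viewer there is one more tool, called after ">>>" as name(argument=value, ...), one argument or row to a line, values as JSON. drive_tool: Moves the arm, as the interface text tells. Its arguments: {"type":"object","properties":{"motion":{"type":"array","items":{"type":"array","items":{"type":"array","items":{"type":"number"}}}},"squeeze":{"type":"number"}},"required":["motion"]}

```bash
mkdir -p pics; ls; python3 - <<'E'
from station import manip
import cv2,numpy as np
s=manip.sense();print(s)
ims=[]
for n in ("scene","top"):
    im=manip.snapshot(n)[:,:,::-1];cv2.imwrite(f"pics/{n}0.png",im);print(n,manip.camera_model(n))
print(manip.camera_model("wrist"));cv2.imwrite("pics/w0.png",manip.snapshot("wrist")[:,:,::-1])
E
```

```text
pics
{'t': 0.0, 'q': array([-1.43947893e+00,  5.28446112e-01,  1.43389722e+00,  3.00765256e-05,
        1.18137920e+00, -1.78493689e-01]), 'qd': array([ 4.01729092e-04,  8.94076963e-05,  3.63593882e-04, -3.14467380e-03,
        6.90125896e-04, -1.33123957e-03]), 'tau': array([ 1.47212817e-03, -4.42347550e+01, -1.78026885e+01, -1.72851992e-04,
        8.22068949e-03, -1.29334879e-06]), 'tcp_pos': array([ 0.1904952 , -0.59452152,  0.23034754]), 'tool_rot': array([ 9.88026431e-01,  1.54281032e-01,  3.90199772e-05, -1.06431358e-03]), 'force': array([ 0.42013097, -0.13064934,  0.93562494]), 'ft_torque': array([-0.0392843 ,  0.00121864,  0.03864012]), 'gripper_force': 0.0, 'finger_gap': 0.9980101552138636}
scene {'fov_y': 49.03655136808078, 'cx': 323.0011542240541, 'cy': 200.63829464704162, 'origin': array([-0.02682534,  0.7043473 ,  0.7244234 ]), 'orientation': array([-0.15361037,  0.44585432,  0.84010016, -0.26804758])}
top {'fov_y': 53.85380735558026, 'cx': 315.1705190256073, 'cy': 196.90294876919845, 'origin': array([ 0.43073574, -0.04928743,  1.07132704]), 'orientation': array([ 0.02614922, -0.03594441, -0.70613149,  0.70668419])}
{'fov_y': 70.05923396402915, 'cx': 320.53229779917433, 'cy': 202.82437319641653, 'origin': array([ 0.25354447, -0.57585484,  0.37239534]), 'orientation': array([-0.10682597,  0.07839663, -0.58414286,  0.8007617 ])}
```

View pics/scene0.png

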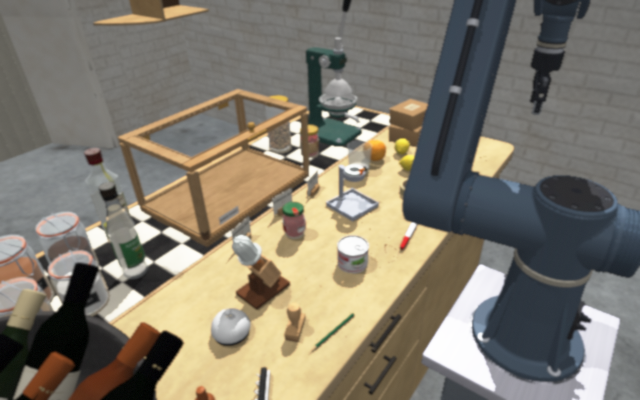

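View pics/top0.png

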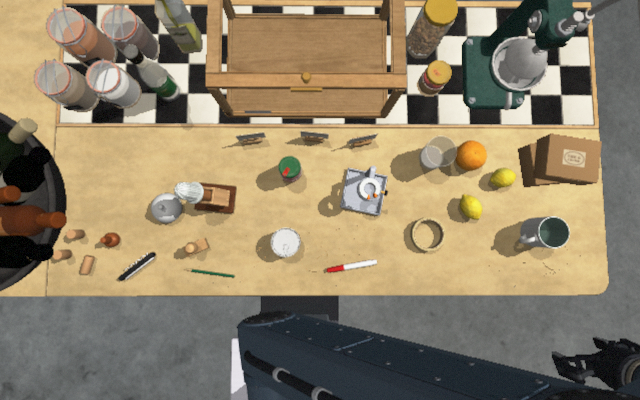

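The scene view shows the reamer head at (243,248) with its block at (263,283), the stand at (352,190), the jar at (293,220) and the tin at (352,255). The top view shows the head at (188,190), block at (217,197), collar at (370,187), jar at (289,168), tin at (285,243) and glass at (437,153). Next I'll enlarge these.

```bash
python3 - <<'E'
import cv2,numpy as np
t=cv2.imread("pics/top0.png");s=cv2.imread("pics/scene0.png")
f=lambda im,x,y,w,h:cv2.resize(im[y:y+h,x:x+w],(400,300),interpolation=cv2.INTER_CUBIC)
c=np.vstack([np.hstack([f(t,150,160,100,75),f(t,325,155,80,60)]),np.hstack([f(s,215,220,100,75),f(s,310,150,80,60)])])
cv2.imwrite("pics/c0.png",c)
E
```

```text
(no output)
```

View pics/c0.png

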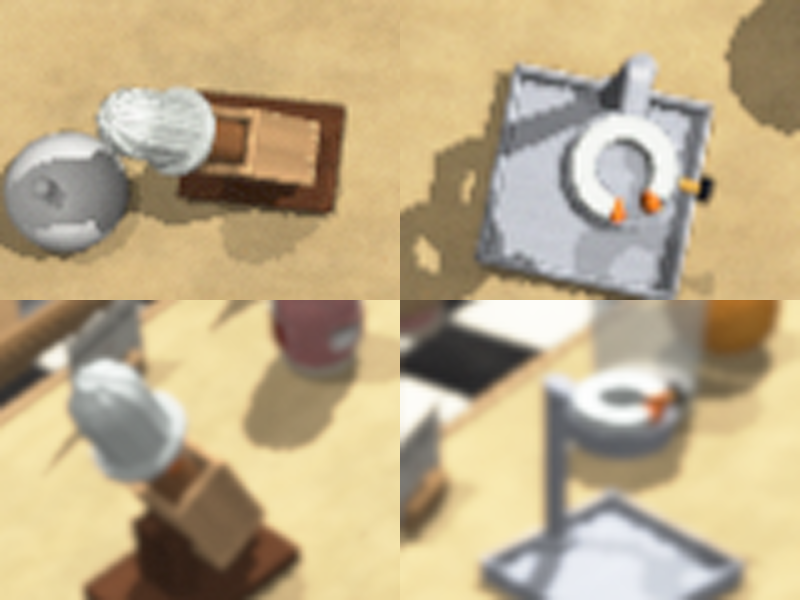

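Enlarged: the reamer leans to image-left (about +y), and an orange spot shows under its flange at scene crop (180,468). The collar centre is at crop (622,168), with slot cheeks at (617,212) and (651,203), so the slot points down and to the right.

```bash
cat > h.py <<'E'
import numpy as np,cv2
from scipy.spatial.transform import Rotation as R
from station import manip
def ray(c,u,v):
    f=200/np.tan(np.radians(c["fov_y"])/2)
    d=R.from_quat(c["orientation"]).apply([(u-c["cx"])/f,-(v-c["cy"])/f,-1]);return np.array(c["origin"]),d/np.linalg.norm(d)
def plane(c,u,v,z):
    o,d=ray(c,u,v);return o+d*(z-o[2])/d[2]
def tri(*obs):
    A=0;b=0
    for c,u,v in obs:
        o,d=ray(c,u,v);P=np.eye(3)-np.outer(d,d);A=A+P;b=b+P@o
    p=np.linalg.solve(A,b);r=[np.linalg.norm(np.cross(p-ray(*x)[0],ray(*x)[1])) for x in obs];return p,np.array(r)
def proj(c,p):
    f=200/np.tan(np.radians(c["fov_y"])/2);q=R.from_quat(c["orientation"]).inv().apply(np.array(p)-c["origin"])
    return c["cx"]-f*q[0]/q[2],c["cy"]+f*q[1]/q[2]
def totool(p):  # shift from TCP in units of 30mm along tool axes
    s=manip.sense();return R.from_quat(s["tool_rot"]).inv().apply(np.array(p)-s["tcp_pos"])/.03
E
python3 - <<'E'
from h import *
np.set_printoptions(precision=4,suppress=True)
T=manip.camera_model("top");S=manip.camera_model("scene")
print("collar",tri((T,369.4,188.6),(S,355,169.6)))
print("head centre",tri((T,150+160/4,160+130/4),(S,215+125/4,220+115/4)))
print("dome tip",tri((T,150+105/4,160+110/4),(S,215+85/4,220+75/4)))
for n,x in dict(a=(187,90),b=(345,103),c=(332,213),d=(180,197)).items(): print("base",n,plane(T,150+x[0]/4,160+x[1]/4,.012))
for n,x in dict(a=(515,65),b=(712,103),c=(480,265)).items(): print("tray",n,plane(T,325+(x[0]-400)/5,155+x[1]/5,.014))
for n,x in dict(c=(622,168),s=(634,207.5)).items(): print("collar",n,plane(T,325+(x[0]-400)/5,155+x[1]/5,.125))
for n,x in dict(jar=(289,168,.086),tin=(285,243,.058),tum=(437,153,.091),dome=(165,208,.05)).items(): print(n,plane(T,*x))
E
```

```text
collar (array([ 0.5334, -0.1954,  0.1203]), array([0.0018, 0.0018]))
head centre (array([0.5237, 0.2353, 0.1376]), array([0.0009, 0.0009]))
dome tip (array([0.5299, 0.2544, 0.1743]), array([0.0011, 0.0011]))
base a [0.5626 0.2556 0.012 ]
base b [0.554  0.1492 0.012 ]
base c [0.4797 0.1565 0.012 ]
base d [0.4903 0.2584 0.012 ]
tray a [ 0.6028 -0.1531  0.014 ]
tray b [ 0.5822 -0.2601  0.014 ]
tray c [ 0.494  -0.1335  0.014 ]
collar c [ 0.5345 -0.1938  0.125 ]
collar s [ 0.5153 -0.1993  0.125 ]
jar [0.5907 0.0032 0.086 ]
tin [0.4017 0.0137 0.058 ]
tum [ 0.6293 -0.3718  0.091 ]
dome [0.4914 0.3246 0.05  ]
```

```bash
python3 - <<'E'
from h import *
np.set_printoptions(precision=3,suppress=True)
S=manip.camera_model("scene");im=cv2.imread("pics/scene0.png")
for k in(-1,0,1):
    u,v=proj(S,[.523+k*.017,.2217,.113]);print(k,u,v,im[int(round(v)),int(round(u))])
hsv=cv2.cvtColor(im,cv2.COLOR_BGR2HSV)[265:300,240:275]
m=(hsv[...,1]>170)&(hsv[...,2]>110)&(hsv[...,0]<14);ys,xs=np.nonzero(m);print(len(xs),xs.mean()+240 if len(xs) else 0,ys.mean()+265 if len(xs) else 0)
print(hsv[337-265-0 if 0 else int(468/4+145-265+0) if 0 else 0,0])
E
python3 - <<'E'
import sys;sys.path.insert(0,'.')
from h import *
print(totool([.524,.17,.26]), totool([.53,-.25,.26]))
E
```

```text
-1 258.6286619690422 257.44741738246273 [138 145 149]
0 252.75751303932188 254.43417640744832 [123 125 122]
1 246.99158743078965 251.4749390400287 [125 127 123]
0 0 0
[ 22  85 233]
[ 18.35858174 -20.88839415  -0.94063007] [14.28116676 -7.49383887 -0.96462855]
```

>>> drive_tool(
  motion=[
    [[85,3,-1.8,-2.3,-1],[85,6,-3.6,-2.3,-2],[85,9,-5.5,-2.3,-3],[85,12,-7.3,-2.3,-4],[85,14,-8.6,-2.3,-5],[85,14,-8.6,-2.3,-6],[85,14,-8.6,-2.3,-7],[85,14,-8.6,-2.3,-8],[85,14,-8.6,-2.3,-8.4],[85,14,-8.6,-2.3,-8.4]],
  ],
)

```text
t: 1.15
tcp_pos: [0.5103, -0.2224, 0.3001]
tool_rot: [0.737, 0.676, -0.0, -0.0]
force: [0.9, -0.8, 0.6]
finger_gap: 0.998
gripper_force: 0.0
```

```bash
python3 - <<'E'
from h import *
np.set_printoptions(precision=3,suppress=True)
s=manip.sense();print(s["tcp_pos"],R.from_quat(s["tool_rot"]).as_matrix()[:,0],s["t"])
W=manip.camera_model("wrist");print(W["origin"],proj(W,[.5345,-.194,.125]),proj(W,[.524,.24,.15]))
cv2.imwrite("pics/w1.png",manip.snapshot("wrist")[:,:,::-1])
E
```

```text
[ 0.51  -0.222  0.3  ] [0.087 0.996 0.   ] 1.15
[ 0.516 -0.158  0.442] (np.float64(340.1604972202019), np.float64(157.38139946328982)) (np.float64(277.9577376640646), np.float64(-538.3154988434945))
```

View pics/w1.png

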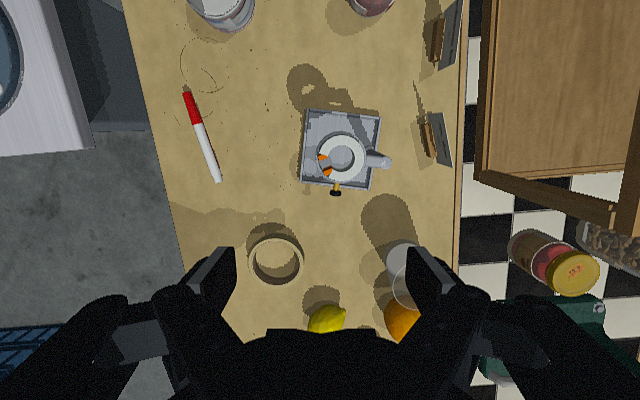

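The wrist view shows the collar at about (343,157) with its orange cheeks at (323,158) and (327,172), and the clamp screw at (335,190). I'll measure these, then move to look at the rib.

```bash
cat > col.py <<'E'
from h import *
def collar(im,c,u,v,r=30):
    x0,y0=int(u-r),int(v-r);k=6
    p=cv2.resize(im[y0:y0+2*r,x0:x0+2*r],None,fx=k,fy=k,interpolation=cv2.INTER_CUBIC);h=cv2.cvtColor(p,cv2.COLOR_BGR2HSV)
    to=lambda q:(np.array(q)+.5)/k-.5+[x0,y0]
    w=((h[...,2]>222)&(h[...,1]<30)).astype(np.uint8)
    n,l,st,ce=cv2.connectedComponentsWithStats(w);i=1+np.argmax(st[1:,4]);ct=cv2.findContours((l==i).astype(np.uint8),cv2.RETR_EXTERNAL,cv2.CHAIN_APPROX_NONE)[0][0]
    hull=cv2.convexHull(ct);e=cv2.fitEllipse(hull)
    o=(h[...,1]>150)&(h[...,0]<20)&(h[...,2]>150);n,l,st,ce=cv2.connectedComponentsWithStats(o.astype(np.uint8))
    j=[i for i in range(1,n) if st[i,4]>40]
    return to(e[0]),np.array(e[1])/k,[(to(ce[i]),st[i,4]) for i in j],p
E
python3 - <<'E'
from col import *
np.set_printoptions(precision=4,suppress=True)
im=cv2.imread("pics/w1.png");W=manip.camera_model("wrist");T=manip.camera_model("top");im2=cv2.imread("pics/top0.png")
a=collar(im,W,342,157);b=collar(im2,T,369,188)
for (c,ax,o,_),C in((a,W),(b,T)):
    P=plane(C,*c,.125);print(c,ax,P)
    for q,n in o: Q=plane(C,*q,.125);print("  ch",q,n,Q,np.degrees(np.arctan2(*(Q-P)[1::-1])))
print(tri((W,*a[0]),(T,*b[0])))
cv2.imwrite("pics/col.png",np.hstack([a[3],b[3]]))
E
```

```text
Traceback (most recent call last):
  File "col.py", line 8, in collar
    hull=cv2.convexHull(ct);e=cv2.fitEllipse(hull)
                              ~~~~~~~~~~~~~~^^^^^^
cv2.error: OpenCV(4.12.0) /io/opencv/modules/imgproc/src/shapedescr.cpp:361: error: (-201:Incorrect size of input array) There should be at least 5 points to fit the ellipse in function 'fitEllipseNoDirect'
```

>>> drive_tool(
  motion=[
    [[85,1.6,-0.7,0,0],[85,3.2,-1.4,0,0],[85,4.8,-2.1,0,0],[85,6.4,-2.8,0,0],[85,8,-3.5,0,0],[85,9.6,-4.2,1,0],[85,11,-5,2,0],[85,11.6,-5.2,2,0],[85,11.6,-5.2,2,0]],
  ],
)

```text
t: 2.1
tcp_pos: [0.3799, 0.1394, 0.2382]
tool_rot: [0.735, 0.678, -0.002, -0.003]
force: [1.0, 0.7, 0.5]
finger_gap: 0.995
gripper_force: 0.0
```

```bash
python3 - <<'E'
from h import *
s=manip.sense();print(s["tcp_pos"])
W=manip.camera_model("wrist");print(W)
u,v=proj(W,[.523,.2217,.12]);print(u,v)
im=manip.snapshot("wrist")[:,:,::-1];cv2.imwrite("pics/w2.png",im)
x0,y0=int(min(max(u-80,0),480)),int(min(max(v-60,0),280));print(x0,y0)
cv2.imwrite("pics/w2c.png",cv2.resize(im[y0:y0+120,x0:x0+160],(800,600),interpolation=cv2.INTER_CUBIC))
E
```

```text
[0.37990688 0.13939488 0.23816256]
{'fov_y': 70.05923396402915, 'cx': 320.53229779917433, 'cy': 202.82437319641653, 'origin': array([0.38611935, 0.20424201, 0.38011497]), 'orientation': array([-0.13279091,  0.00891625, -0.03972232,  0.99030764])}
481.58478343949315 90.05759535005852
401 30
```

View pics/w2c.png

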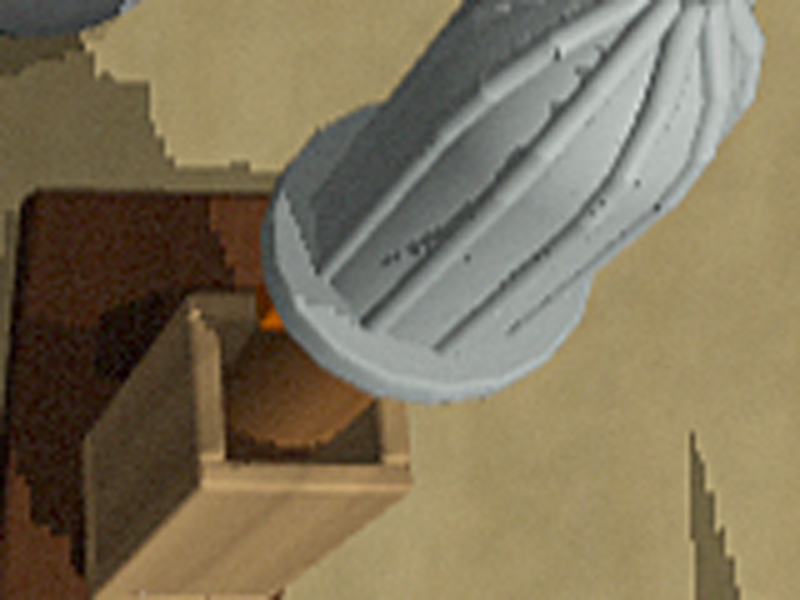

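The orange rib shows at crop (268,310), on the image-left side of the handle, which is world -x. The flange runs from about (262,250) to (585,290), and the block's mouth corners are at (190,300), (205,470) and (410,480). Next I'll move above the head for a second view.

>>> drive_tool(
  motion=[
    [[85,0.8,1.4,-0.7,0],[85,1.6,2.8,-0.7,0],[85,2.2,4.2,-0.7,0],[85,2.4,4.6,-0.7,0],[85,2.4,4.6,-0.7,0],[85,2.4,4.6,-0.7,0]],
  ],
)

```text
t: 2.75
tcp_pos: [0.5283, 0.1941, 0.2609]
tool_rot: [0.738, 0.675, -0.001, -0.0]
force: [0.2, -0.4, -0.6]
finger_gap: 0.995
gripper_force: 0.0
```

```bash
python3 - <<'E'
from h import *
import json
s=manip.sense();print(s["tcp_pos"])
W=manip.camera_model("wrist");json.dump({k:np.array(v).tolist() for k,v in W.items()},open("w3.json","w"));print(W)
u,v=proj(W,[.523,.2217,.12]);print(u,v)
im=manip.snapshot("wrist")[:,:,::-1];cv2.imwrite("pics/w3.png",im)
x0,y0=int(min(max(u-80,0),480)),int(min(max(v-60,0),280));print(x0,y0)
cv2.imwrite("pics/w3c.png",cv2.resize(im[y0:y0+120,x0:x0+160],(800,600),interpolation=cv2.INTER_CUBIC))
E
```

```text
[0.52828257 0.19413941 0.26085228]
{'fov_y': 70.05923396402915, 'cx': 320.53229779917433, 'cy': 202.82437319641653, 'origin': array([0.53417632, 0.25916718, 0.40275833]), 'orientation': array([-0.13335547,  0.00646524, -0.04413383,  0.990064  ])}
312.9648053039122 164.61000893250892
232 104
```

View pics/w3c.png

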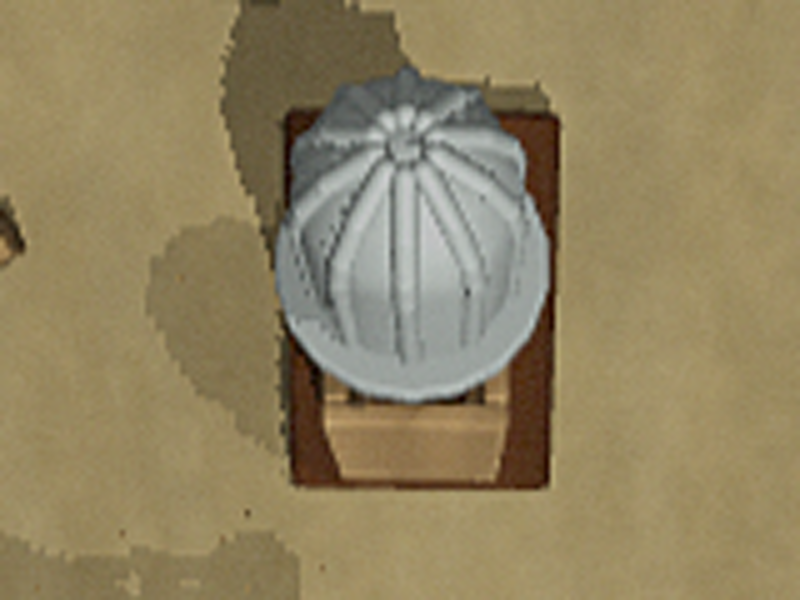

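The wrist view centres on the reamer: dome tip at crop (405,145), flange centre at about (413,262) and spanning columns 277–548, base edges at columns 290–555 with the lower edge at row 487. It is well aligned with the tool.

```bash
python3 - <<'E'
from h import *
import json
np.set_printoptions(precision=4,suppress=True)
C=json.load(open("w3.json"))
W2=dict(C,origin=[0.38611935,0.20424201,0.38011497],orientation=[-0.13279091,0.00891625,-0.03972232,0.99030764])
k3=lambda x,y:(C,232+x/5,104+y/5);k2=lambda x,y:(W2,401+x/5,30+y/5)
print("tip",tri(k3(405,145),k2(690,2)))
print("mouth corner front-right?",tri(k3(322,405),k2(205,468)),tri(k3(507,408),k2(410,482)))
a=[plane(*k3(*p),.012) for p in((290,112),(558,112),(550,487),(292,487))];print(np.array(a),np.mean(a,0))
b=np.mean(a,0);ux=(a[3]+a[2]-a[0]-a[1])[:2];ux/=np.linalg.norm(ux);print("ux",ux,np.degrees(np.arctan2(*ux[::-1])))
fl=np.r_[b[:2]+.022*ux,.03];ax=np.r_[-np.sin(np.radians(25))*ux,np.cos(np.radians(25))]
for z in(.1,.132,.16): print(z,fl+z*ax,proj(C,fl+z*ax))
g=fl+.132*ax;print("axis",ax,"tool",totool(g))
s=manip.sense();print(R.from_quat(s["tool_rot"]).as_matrix())
print("seen px tip",232+81,133,"flange",232+413/5,104+262/5)
E
```

```text
tip (array([0.528 , 0.2522, 0.1744]), array([0.0013, 0.0013]))
mouth corner front-right? (array([0.5015, 0.1965, 0.0917]), array([0.0005, 0.0005])) (array([0.5427, 0.191 , 0.0886]), array([0.0011, 0.0011]))
[[0.4933 0.2604 0.012 ]
 [0.564  0.2541 0.012 ]
 [0.5547 0.1518 0.012 ]
 [0.4818 0.1583 0.012 ]] [0.5235 0.2061 0.012 ]
ux [-0.1008 -0.9949] -95.78565487145295
0.1 [0.5255 0.2263 0.1206] (np.float64(315.02940697098694), np.float64(159.8101681478712))
0.132 [0.5269 0.2398 0.1496] (np.float64(314.480835632196), np.float64(148.23037257277264))
0.16 [0.5281 0.2515 0.175 ] (np.float64(313.87282322005495), np.float64(135.39583503525938))
axis [0.0426 0.4205 0.9063] tool [ 1.51   -0.1533  3.7085]
[[ 0.0893  0.996  -0.0017]
 [ 0.996  -0.0893 -0.0005]
 [-0.0007 -0.0016 -1.    ]]
seen px tip 313 133 flange 314.6 156.4
```

>>> drive_tool(
  motion=[
    [[85,1.0,-0.15,0,0],[85,1.5,-0.15,0.5,0],[85,1.5,-0.15,1.7,0],[85,1.5,-0.15,2.9,0],[85,1.5,-0.15,3.8,0],[85,1.5,-0.15,4.4,0],[85,1.5,-0.15,4.43,0],[85,1.5,-0.15,4.43,0]],
  ],
)

```text
t: 3.6
tcp_pos: [0.5273, 0.2405, 0.1277]
tool_rot: [0.737, 0.675, -0.001, -0.0]
force: [-0.2, 1.2, -0.3]
finger_gap: 0.999
gripper_force: 0.0
```

>>> drive_tool(
  motion=[
    [[30,0,0,0,0],[30,0,0,0,0],[30,0,0,0,0],[30,0,0,0,0],[30,0,0,0,0],[30,0,0,0,0],[30,0,0,0,0],[30,0,0,0,0]],
  ],
  squeeze=40,
)

```text
t: 4.4
tcp_pos: [0.5283, 0.2413, 0.1293]
tool_rot: [0.738, 0.675, 0.001, 0.0]
force: [-1.2, 0.7, 6.2]
finger_gap: 0.458
gripper_force: 39.9
```

>>> drive_tool(
  motion=[
    [[30,0.1,0,-0.22,0],[30,0.2,0,-0.43,0],[30,0.3,0,-0.65,0],[30,0.4,0,-0.86,0],[30,0.5,0,-1.08,0],[30,0.6,0,-1.29,0],[30,0.68,0,-1.45,0],[30,0.68,0,-1.45,0],[30,0.68,0,-1.45,0]],
  ],
)

```text
t: 5.3
tcp_pos: [0.5298, 0.2612, 0.1718]
tool_rot: [0.738, 0.675, 0.0, 0.0]
force: [-0.5, 0.2, -1.3]
finger_gap: 0.458
gripper_force: 40.6
```

```bash
python3 - <<'E'
from h import *
s=manip.sense();print(s["tcp_pos"],s["force"],s["ft_torque"])
im=manip.snapshot("scene")[:,:,::-1];w=manip.snapshot("wrist")[:,:,::-1]
f=lambda im,x,y,w,h:cv2.resize(im[y:y+h,x:x+w],(400,300),interpolation=cv2.INTER_CUBIC)
cv2.imwrite("pics/s4.png",np.hstack([f(im,200,200,120,90),f(w,120,0,400,300)]))
E
```

```text
[0.52981726 0.26124671 0.17179809] [-0.53865618  0.22262732 -1.28842245] [-0.03561358 -0.00171006 -0.02667241]
```

View pics/s4.png

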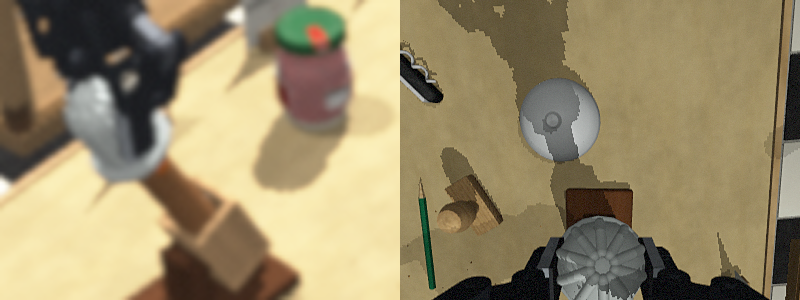

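The scene crop shows the handle mostly drawn out of the bore (foot near (205,225)) and still leaning. The gripper holds the head in the wrist view. I'll use the bore mouth to swing the reamer upright in the pads with a light grip.

>>> drive_tool(
  motion=[
    [[30,0,0,0,0],[30,-0.18,0,-0.08,0],[30,-0.36,0,-0.15,0],[30,-0.55,0,-0.24,0],[30,-0.73,0,-0.33,0],[30,-0.92,0,-0.39,0],[30,-1.12,0,-0.45,0],[30,-1.12,0,-0.45,0]],
  ],
  squeeze=20,
)

```text
t: 6.2
tcp_pos: [0.5268, 0.2269, 0.1856]
tool_rot: [0.738, 0.675, -0.0, 0.0]
force: [0.2, 2.2, -1.9]
finger_gap: 0.456
gripper_force: 35.1
```

>>> drive_tool(
  motion=[
    [[30,-0.2,0,-0.05,0],[30,-0.4,0,-0.1,0],[30,-0.6,0,-0.14,0],[30,-0.8,0,-0.17,0],[30,-0.95,0,-0.18,0],[30,-0.95,0,-0.18,0],[30,-0.95,0,-0.18,0]],
  ],
  squeeze=20,
)

```text
t: 6.9
tcp_pos: [0.5244, 0.1989, 0.1906]
tool_rot: [0.738, 0.675, -0.0, 0.0]
force: [-0.7, 2.7, -1.6]
finger_gap: 0.457
gripper_force: 30.7
```

```bash
python3 - <<'E'
from h import *
s=manip.sense();print(s["tcp_pos"],s["force"],s["ft_torque"],s["gripper_force"])
im=manip.snapshot("scene")[:,:,::-1];w=manip.snapshot("wrist")[:,:,::-1];t=manip.snapshot("top")[:,:,::-1]
f=lambda im,x,y,w,h:cv2.resize(im[y:y+h,x:x+w],(400,300),interpolation=cv2.INTER_CUBIC)
cv2.imwrite("pics/s5.png",np.vstack([np.hstack([f(im,200,185,140,105),f(w,220,150,200,150)]),np.hstack([f(t,150,140,120,90)]*2)]))
E
```

```text
[0.52436494 0.19889557 0.19061898] [-0.6831774   2.70718567 -1.55941342] [0.33313715 0.12571987 0.0271326 ] 30.732481126324274
```

View pics/s5.png

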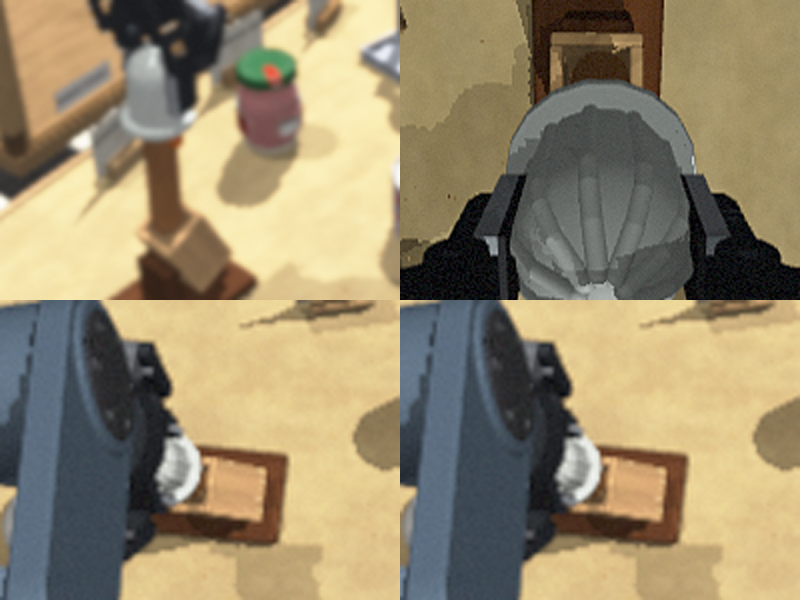

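The scene crop shows the reamer almost upright above the bore, with the handle running from (163,145) to (168,220) and the rib at (180,145). Next I'll lift it clear and measure the tilt.

>>> drive_tool(
  motion=[
    [[30,0,0,-0.3,0],[30,0,0,-0.8,0],[30,0,0,-1.4,0],[30,0,0,-2,0],[30,0,0,-2,0],[30,0,0,-2,0],[30,0,0,-2,0]],
  ],
  squeeze=40,
)

```text
t: 7.75
tcp_pos: [0.5237, 0.1991, 0.2498]
tool_rot: [0.738, 0.675, -0.001, -0.0]
force: [0.4, -0.1, -1.9]
finger_gap: 0.453
gripper_force: 42.6
```

```bash
cat > tilt.py <<'E'
from h import *
np.set_printoptions(precision=2,suppress=True)
s=manip.sense();p=s["tcp_pos"];print(p,s["force"],s["ft_torque"],s["gripper_force"])
S=manip.camera_model("scene");im=manip.snapshot("scene")[:,:,::-1];cv2.imwrite("pics/tilt.png",im)
h=cv2.cvtColor(im,cv2.COLOR_BGR2HSV)
g=p+[0,0,.025] # pad point, reamer z ~.135
zs=np.arange(.03,.082,.002);rows=[]
hw=20
for z in zs:
    u,v=proj(S,g-[0,0,.135-z]);r=int(round(v));x=np.arange(int(u)-hw,int(u)+hw)
    q=h[r,x];m=(q[:,0]<17)&(q[:,1]>125)&(q[:,2]<185)
    if m.sum()>4: rows.append((z,u,x[m].mean(),m.sum(),x[m].min(),x[m].max()))
rows=np.array(rows);print(rows[::4]);
a=np.polyfit(rows[:,0],rows[:,2]-rows[:,1],1);u0,v0=proj(S,g);u1,_=proj(S,g+[0,0.01,0]);u2,_=proj(S,g+[.01,0,0])
print("px per m along axis",a[0],"px/m for y",(u1-u0)*100,"for x",(u2-u0)*100,"lean if y (deg)",np.degrees(a[0]/((u1-u0)*100)))
E
python3 tilt.py
```

```text
[0.52 0.2  0.25] [ 0.38 -0.06 -1.95] [-0.01 -0.01 -0.06] 42.55302084493451
[[  0.03 257.1  254.5   10.   250.   259.  ]
 [  0.04 256.71 254.     9.   250.   258.  ]
 [  0.05 256.31 254.     9.   250.   258.  ]
 [  0.05 255.91 253.5   10.   249.   258.  ]
 [  0.06 255.51 253.    11.   248.   258.  ]
 [  0.07 255.1  254.5   14.   248.   261.  ]]
px per m along axis 86.58805464633487 px/m for y -357.4903398601009 for x -369.0421842291215 lean if y (deg) -13.877661951437899
```

```bash
cat > edge.py <<'E'
from h import *
import sys
np.set_printoptions(precision=1,suppress=True)
im=cv2.imread("pics/tilt.png").astype(float);S=manip.camera_model("scene");p=manip.sense()["tcp_pos"];g=p+[0,0,.025]
bg=cv2.imread("pics/scene0.png").astype(float)
d=np.abs(im-bg).sum(2)
L=[]
for z in np.arange(.004,.066,.003):
    u,v=proj(S,g-[0,0,.135-z]);r=int(round(v));x=np.arange(int(u)-16,int(u)+17)
    row=im[r,x].mean(1);gr=np.gradient(cv2.GaussianBlur(row[None],(1,1),0)[0])
    a=np.argmin(gr[:16]);b=16+np.argmax(gr[12:])-4
    L.append((z*1000,u,x[a]-u,x[b]-u,gr[a],gr[b]))
L=np.array(L);print(L)
for k in(2,3): print("slope px/m",np.polyfit(L[:,0]/1000,L[:,k],1),"median-based",np.median(np.diff(L[::5,k])))
E
python3 edge.py
```

```text
[[  4.  258.4 -11.4   2.6 -10.7  46.3]
 [  7.  258.2 -10.2   2.8 -15.2  46.7]
 [ 10.  258.1  -9.1   2.9 -27.2  46.3]
 [ 13.  258.   -9.    3.  -28.8  46.3]
 [ 16.  257.8  -8.8   2.2 -25.7  45.8]
 [ 19.  257.7  -8.7   2.3 -21.7  47.5]
 [ 22.  257.5  -8.5   2.5 -17.2  47.5]
 [ 25.  257.4  -9.4   2.6 -17.5  48. ]
 [ 28.  257.2  -9.2   2.8 -17.3  47.7]
 [ 31.  257.1  -9.1   2.9 -18.3  47. ]
 [ 34.  256.9  -8.9   3.1 -17.3  48.3]
 [ 37.  256.8  -8.8   3.2 -15.5  49. ]
 [ 40.  256.6 -16.6   3.4 -16.   48. ]
 [ 43.  256.5 -16.5   3.5 -15.   47.8]
 [ 46.  256.3  -9.3   3.7 -12.3  46.8]
 [ 49.  256.2  -9.2   3.8 -16.3  45.7]
 [ 52.  256.   -9.    4.  -21.8  45.8]
 [ 55.  255.9  -8.9   4.1 -18.5  41.7]
 [ 58.  255.7  -8.7   3.3 -11.2  38.3]
 [ 61.  255.6 -14.6   3.4  -9.3  39.7]
 [ 64.  255.4 -10.4   4.6  -8.7  40.2]]
slope px/m [-30.1  -9.2] median-based -0.2625696227157164
slope px/m [27.1  2.3] median-based 0.7374303772842836
```

>>> drive_tool(
  motion=[
    [[30,0,0,-1.2,0],[30,-1,0.1,-1.7,0],[30,-2.5,0.2,-1.7,0],[30,-4,0.4,-1.7,0],[30,-5.5,0.5,-1.7,0],[30,-7,0.6,-1.7,0],[30,-8.5,0.8,-1.7,0],[30,-10,0.9,-1.7,0],[30,-11,1,-1.7,0],[30,-12,1.1,-1.7,0]],
  ],
)

```text
t: 8.8
tcp_pos: [0.5248, -0.1639, 0.3005]
tool_rot: [0.738, 0.675, -0.0, -0.001]
force: [1.2, 0.4, -1.2]
finger_gap: 0.452
gripper_force: 42.5
```

>>> drive_tool(
  motion=[
    [[30,-1.2,0.1,0,-1],[30,-2.4,0.2,0,-2],[30,-3.6,0.3,0,-2.6],[30,-4.2,0.4,0,-2.6],[30,-4.2,0.4,0,-2.6],[30,-4.2,0.4,0,-2.6]],
  ],
)

```text
t: 9.4
tcp_pos: [0.526, -0.2877, 0.3007]
tool_rot: [0.604, 0.797, 0.001, -0.001]
force: [-0.4, 0.9, -2.3]
finger_gap: 0.452
gripper_force: 42.5
```

```bash
python3 - <<'E'
from col import *
import json
np.set_printoptions(precision=4,suppress=True)
s=manip.sense();p=s["tcp_pos"];print(p,R.from_quat(s["tool_rot"]).as_matrix()[:,0],s["t"],s["force"])
W=manip.camera_model("wrist");json.dump({k:np.array(v).tolist() for k,v in W.items()},open("w6.json","w"))
im=manip.snapshot("wrist")[:,:,::-1];cv2.imwrite("pics/w6.png",im)
u,v=proj(W,[.5345,-.194,.125]);print(u,v)
t=cv2.imread("pics/top0.png");sc=manip.snapshot("scene")[:,:,::-1];cv2.imwrite("pics/s6.png",sc)
S=manip.camera_model("scene");a,b=proj(S,p-[0,0,.05]);print("scene",a,b)
f=lambda im,x,y,r:cv2.resize(im[int(max(0,y-.75*r)):int(max(0,y-.75*r)+1.5*r),int(x-r):int(x+r)],(400,300),interpolation=cv2.INTER_CUBIC)
cv2.imwrite("pics/c6.png",np.vstack([np.hstack([f(im,u,v,40),f(t,369,188,28)]),np.hstack([f(sc,a,b,50),cv2.resize(im[::1],(400,300))])]))
E
```

```text
[ 0.526  -0.2877  0.3007] [-0.2701  0.9628  0.0028] 9.4 [-0.3654  0.8642 -2.2995]
353.0858862215827 102.94549226546019
scene 375.8148962435494 114.92478396962369
```

View pics/c6.png

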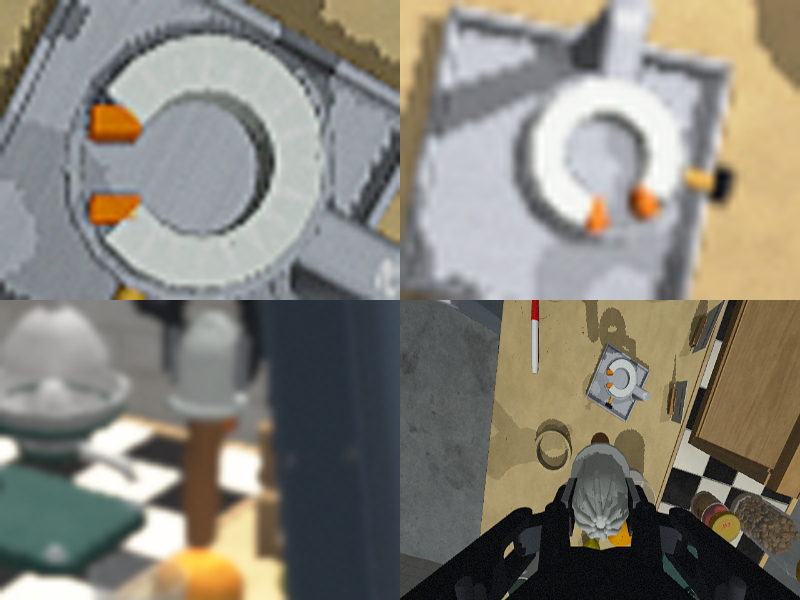

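The wrist crop shows the collar with its cheeks at (115,122) and (115,208), so the slot points almost exactly image-left, which is tool -y, where the rib already points. The full wrist view shows the handle's foot peeking past the flange at full-image (320,184), so there's a small overshoot tilt towards tool +x. Measuring both.

```bash
python3 - <<'E'
from h import *
import json
np.set_printoptions(precision=4,suppress=True)
W=json.load(open("w6.json"));T=manip.camera_model("top")
def ell(path,x,y,r,thr):
    k=6;im=cv2.imread(path)[y-r:y+r,x-r:x+r];p=cv2.resize(im,None,fx=k,fy=k,interpolation=cv2.INTER_CUBIC);h=cv2.cvtColor(p,cv2.COLOR_BGR2HSV)
    w=((h[...,2]>thr)&(h[...,1]<35)&((p[...,0].astype(int)-p[...,2])<8)).astype(np.uint8)
    to=lambda q:(np.array(q)+.5)/k-.5+[x-r,y-r]
    n,l,st,ce=cv2.connectedComponentsWithStats(w);i=1+np.argmax(st[1:,4])
    ct=cv2.findContours((l==i).astype(np.uint8),cv2.RETR_EXTERNAL,cv2.CHAIN_APPROX_NONE)[0];ct=max(ct,key=len)
    e=cv2.fitEllipse(cv2.convexHull(ct))
    o=((h[...,1]>170)&(h[...,0]<20)&(h[...,2]>150)).astype(np.uint8);n,l,st,ce=cv2.connectedComponentsWithStats(o)
    return to(e[0]),np.array(e[1])/k,[to(ce[i]) for i in np.argsort(-st[:,4]) if i and st[i,4]>60],[st[i,4] for i in range(1,n)]
for path,C,x,y,r,thr in(("pics/w6.png",W,353,103,32,170),("pics/top0.png",T,369,188,20,215)):
    c,ax,o,n=ell(path,x,y,r,thr);P=plane(C,*c,.125);print(path,c,ax,P,n)
    Q=[plane(C,*q,.125) for q in o[:2]];print(Q,"slot deg",[np.degrees(np.arctan2(*(q-P)[1::-1])) for q in Q+[np.mean(Q,0)]]);D=Q[0]-Q[1];print("normal",np.degrees(np.arctan2(D[0],-D[1])))
    last=c if path[5]=='w' else None
    if last is not None: cw=c
    else: print("tri",tri((W,*cw),(C,*c)))
s=manip.sense();M=R.from_quat(s["tool_rot"]).as_matrix();print("tool -y deg",np.degrees(np.arctan2(-M[1,1],-M[0,1])))
im=cv2.imread("pics/w6.png");h=cv2.cvtColor(im,cv2.COLOR_BGR2HSV)[165:215,290:350]
m=(h[...,0]<16)&(h[...,1]>110)&(h[...,2]<170);ys,xs=np.nonzero(m);print("foot blob",m.sum(),ys.min()+165,ys.max()+165,xs.min()+290,xs.max()+290,xs[ys<ys.min()+3].mean()+290)
p=s["tcp_pos"];v=ys.min()+165;u=xs[ys<ys.min()+3].mean()+290
for rz in(0,.006): # reamer z of the visible edge; pad at reamer z .135, 25 mm above TCP
    Z=p[2]+.025-.135+rz;q=plane(W,u,v,Z)-p;print("edge offset in tool xy",M.T@q)
E
```

```text
pics/w6.png [353.4495 103.9847] [47.8292 50.612 ] [ 0.5352 -0.1949  0.125 ] [np.int32(1754), np.int32(1527)]
[array([ 0.5146, -0.1924,  0.125 ]), array([ 0.519 , -0.2091,  0.125 ])] slot deg [np.float64(173.030570384084), np.float64(-138.7887519146644), np.float64(-162.41979857168056)]
normal -165.17533976363907
pics/top0.png [369.7398 187.6018] [20.4672 21.3926] [ 0.5369 -0.1946  0.125 ] [np.int32(227), np.int32(160)]
[array([ 0.5187, -0.2068,  0.125 ]), array([ 0.5137, -0.1902,  0.125 ])] slot deg [np.float64(-146.16863438197174), np.float64(169.31197924649683), np.float64(-169.35363177997635)]
normal 17.078242086345387
tri (array([ 0.5361, -0.1947,  0.1246]), array([0.0009, 0.0009]))
tool -y deg -164.21147036606035
foot blob 186 177 190 306 333 319.54545454545456
edge offset in tool xy [ 0.0197 -0.0019  0.11  ]
edge offset in tool xy [ 0.0208 -0.0019  0.104 ]
```

>>> drive_tool(
  motion=[
    [[30,0.8,0.36,0,0],[30,1.6,0.72,0,0],[30,2.3,1.05,0,0],[30,2.6,1.18,0.6,0],[30,2.6,1.18,1.2,0],[30,2.6,1.18,1.7,0],[30,2.6,1.18,1.7,0],[30,2.6,1.18,1.7,0]],
  ],
)

```text
t: 10.3
tcp_pos: [0.5394, -0.203, 0.2509]
tool_rot: [0.603, 0.798, 0.0, -0.0]
force: [0.2, -0.3, -1.7]
finger_gap: 0.451
gripper_force: 42.5
```

```bash
python3 - <<'E'
from h import *
np.set_printoptions(precision=4,suppress=True)
s=manip.sense();print(s["tcp_pos"],s["force"],totool([.5392,-.2031,.224]))
S=manip.camera_model("scene");sc=manip.snapshot("scene")[:,:,::-1];t=manip.snapshot("top")[:,:,::-1];w=manip.snapshot("wrist")[:,:,::-1]
for n,i in(("s7",sc),("t7",t),("w7",w)):cv2.imwrite(f"pics/{n}.png",i)
h=cv2.cvtColor(sc,cv2.COLOR_BGR2HSV);p=s["tcp_pos"]
for z in(.004,.01,.02,.03,.04,.05):
    u,v=proj(S,[p[0],p[1],p[2]-.112+z]);r=int(round(v));x=np.arange(int(u)-20,int(u)+20);q=h[r,x];m=(q[:,0]<16)&(q[:,1]>110)&(q[:,2]<190)
    print(z,round(u,1),r,m.sum(),x[m].mean() if m.any() else 0)
print(proj(S,[.5368,-.1944,.125]))
E
```

```text
[ 0.5394 -0.203   0.2509] [ 0.2357 -0.3211 -1.7049] [-0.0019 -0.0064  0.8979]
0.004 354.2 161 6 353.5
0.01 354.2 159 7 354.0
0.02 354.3 156 8 356.125
0.03 354.3 152 7 356.85714285714283
0.04 354.4 149 8 358.75
0.05 354.5 146 7 354.0
(np.float64(353.12390586304934), np.float64(167.8981513528587))
```

>>> drive_tool(
  motion=[
    [[30,0,0,0.15,0],[30,0,0,0.3,0],[30,0,0,0.45,0],[30,0,0,0.6,0],[30,0,0,0.75,0],[30,0,0,0.88,0],[30,0,0,0.88,0]],
  ],
)

```text
t: 11.15
tcp_pos: [0.5389, -0.2039, 0.2234]
tool_rot: [0.604, 0.797, -0.0, -0.001]
force: [0.3, 0.0, -1.9]
finger_gap: 0.452
gripper_force: 42.5
```

No contact, so the foot is in the bore. Now I'll straighten it with the light grip.

>>> drive_tool(
  motion=[
    [[30,0,0,0,0],[30,0,0,0,0],[30,0.1,0,0,0],[30,0.2,0,0,0],[30,0.28,0,0,0],[30,0.34,0,0,0],[30,0.37,0,0,0],[30,0.37,0,0,0]],
  ],
  squeeze=20,
)

```text
t: 11.95
tcp_pos: [0.5365, -0.1938, 0.2245]
tool_rot: [0.604, 0.797, -0.0, 0.001]
force: [1.1, -3.8, -0.0]
finger_gap: 0.45
gripper_force: 42.4
```

```bash
python3 - <<'E'
from h import *
np.set_printoptions(precision=4,suppress=True)
s=manip.sense();print(s["tcp_pos"],s["force"],s["ft_torque"],totool([.5368,-.1944,.16]))
E
```

```text
[ 0.5365 -0.1938  0.2245] [ 1.1041 -3.8189 -0.0445] [-0.9357 -0.0618  0.0614] [-0.0205  0.0015  2.1515]
```

>>> drive_tool(
  motion=[
    [[30,-0.03,0,0,0],[30,-0.03,0,0.3,0],[30,-0.03,0,0.6,0],[30,-0.03,0,0.9,0],[30,-0.03,0,1.2,0],[30,-0.03,0,1.5,0],[30,-0.03,0,1.8,0],[30,-0.03,0,2.1,0],[30,-0.03,0,2.1,0]],
  ],
)

```text
t: 12.85
tcp_pos: [0.5365, -0.1949, 0.1595]
tool_rot: [0.604, 0.797, -0.0, -0.0]
force: [0.2, -6.2, -4.0]
finger_gap: 0.451
gripper_force: 41.8
```

```bash
python3 - <<'E'
from h import *
np.set_printoptions(precision=4,suppress=True)
s=manip.sense();p=s["tcp_pos"];print(p,s["force"],s["ft_torque"],s["t"])
S=manip.camera_model("scene");T=manip.camera_model("top")
sc=manip.snapshot("scene")[:,:,::-1];t=manip.snapshot("top")[:,:,::-1];w=manip.snapshot("wrist")[:,:,::-1]
f=lambda im,x,y,r:cv2.resize(im[int(max(0,y-.75*r)):int(max(0,y-.75*r)+1.5*r),int(x-r):int(x+r)],(400,300),interpolation=cv2.INTER_CUBIC)
cv2.imwrite("pics/c8.png",np.vstack([np.hstack([f(sc,353,165,35),f(t,369,188,35)]),np.hstack([f(w,320,215,100),f(sc,353,165,90)])]))
E
```

```text
[ 0.5365 -0.1949  0.1595] [ 0.2169 -6.24   -3.9515] [-1.35   -0.274  -0.0048] 12.85
```

View pics/c8.png

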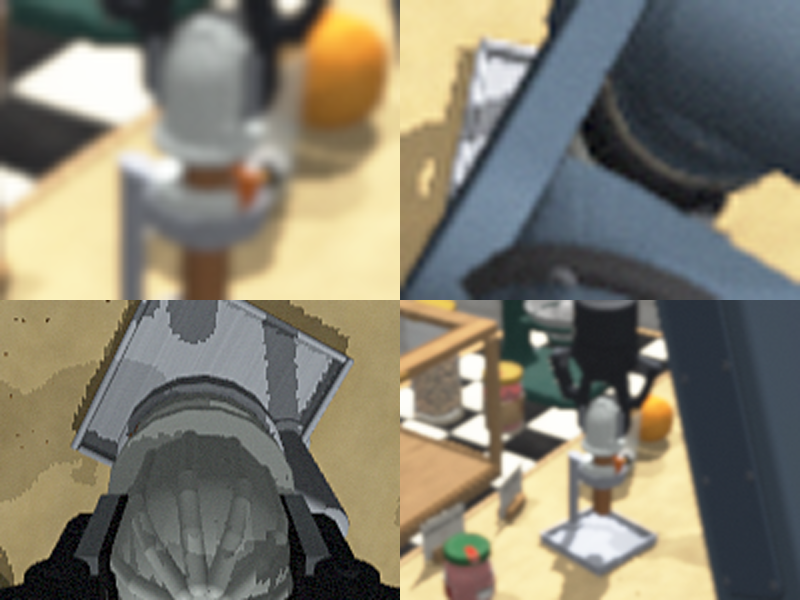

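The scene crop shows the handle through the collar with the rib at (248,185), just above the slot between the cheeks. There's a slight sideways load, so I'll ease the grip to let it align.

>>> drive_tool(
  motion=[
    [[38.4,0,0,0,0],[38.4,0,0,0,0],[38.4,0,0,0,0]],
  ],
  squeeze=20,
)

```text
t: 13.3
tcp_pos: [0.5364, -0.1948, 0.1597]
tool_rot: [0.604, 0.797, -0.0, -0.0]
force: [1.5, -5.6, -5.2]
finger_gap: 0.449
gripper_force: 41.8
```

>>> drive_tool(
  motion=[
    [[38.8,0,0,0,0],[38.8,0,0,0,0],[38.8,0,0,0,0],[38.8,0,0,0,0]],
  ],
  squeeze=20,
)

```text
t: 13.7
tcp_pos: [0.5362, -0.1941, 0.1606]
tool_rot: [0.604, 0.797, -0.0, -0.0]
force: [1.0, -5.3, -4.1]
finger_gap: 0.461
gripper_force: 30.6
```

>>> drive_tool(
  motion=[
    [[39.2,0,0,0,0],[39.2,0,0,0,0],[39.2,0,0,0,0],[39.2,0,0,0,0]],
  ],
  squeeze=20,
)

```text
t: 14.1
tcp_pos: [0.5361, -0.1936, 0.1611]
tool_rot: [0.604, 0.797, 0.0, -0.001]
force: [-0.7, -1.6, -2.2]
finger_gap: 0.462
gripper_force: 15.6
```

>>> drive_tool(
  motion=[
    [[39.2,0,0,0.1,0],[39.2,0,0,0.2,0],[39.2,0,0,0.28,0],[39.2,0,0,0.36,0],[39.2,0,0,0.44,0],[39.2,0,0,0.44,0]],
  ],
)

```text
t: 14.7
tcp_pos: [0.5364, -0.1942, 0.1475]
tool_rot: [0.604, 0.797, 0.0, -0.0]
force: [0.4, -2.4, -2.2]
finger_gap: 0.459
gripper_force: 15.6
```

>>> drive_tool(
  motion=[
    [[39.2,0,0,0.06,0],[39.2,0,0,0.12,0],[39.2,0,0,0.18,0],[39.2,0,0,0.24,0],[39.2,0,0,0.24,0]],
  ],
)

```text
t: 15.2
tcp_pos: [0.5365, -0.1944, 0.1405]
tool_rot: [0.604, 0.797, -0.0, -0.0]
force: [-0.8, -2.0, -1.5]
finger_gap: 0.462
gripper_force: 15.6
```

>>> drive_tool(
  motion=[
    [[39.2,0,0,0.05,0],[39.2,0,0,0.1,0],[39.2,0,0,0.15,0],[39.2,0,0,0.2,0],[39.2,0,0,0.2,0]],
  ],
)

```text
t: 15.7
tcp_pos: [0.5371, -0.1956, 0.1374]
tool_rot: [0.603, 0.797, -0.001, 0.002]
force: [-4.4, -3.1, 14.7]
finger_gap: 0.461
gripper_force: 16.3
```

>>> drive_tool(
  motion=[
    [[39.2,0,0,-0.1,0],[45,0,0,-0.1,0],[55,0,0,-0.1,0],[70,0,0,-0.1,0],[85,0,0,-0.1,0],[85,0,0,-0.1,0],[85,0,0,-0.1,0],[85,0,0,-0.1,0]],
  ],
)

```text
t: 16.5
tcp_pos: [0.5365, -0.1942, 0.1377]
tool_rot: [0.604, 0.797, 0.0, -0.0]
force: [0.1, 0.4, -0.4]
finger_gap: 0.993
gripper_force: 0.0
```

>>> drive_tool(
  motion=[
    [[85,0,0,-0.6,0],[85,0,0,-1.4,0],[85,0,0,-2.4,0],[85,0,0,-3.6,0],[85,-1,0,-4.6,0],[85,-2.4,0,-4.6,0],[85,-3.2,0,-4.6,0],[85,-3.2,0,-4.6,0]],
  ],
)

```text
t: 17.3
tcp_pos: [0.5633, -0.2902, 0.2759]
tool_rot: [0.605, 0.796, -0.0, 0.001]
force: [-1.1, -0.5, 0.4]
finger_gap: 0.995
gripper_force: 0.0
```

```bash
python3 - <<'E'
from h import *
np.set_printoptions(precision=4,suppress=True)
s=manip.sense();print(s["tcp_pos"],s["force"],s["t"])
S=manip.camera_model("scene");sc=manip.snapshot("scene")[:,:,::-1];cv2.imwrite("pics/s9.png",sc)
W=manip.camera_model("wrist");w=manip.snapshot("wrist")[:,:,::-1];cv2.imwrite("pics/w9.png",w)
for z in(.185,.201,.131,.125,.147,.141): print(z,"scene",np.array(proj(S,[.5366,-.1946,z])),"wrist",np.array(proj(W,[.5366,-.1946,z])))
# column through axis in scene: colours
u,v=proj(S,[.5366,-.1946,.125]);
for r in range(136,182): print(r,sc[r,int(round(u))-1:int(round(u))+2].mean(0).astype(int),end=";")
# compare bystanders with start
b=cv2.imread("pics/scene0.png")
for n,(x,y,q) in dict(jar=(293,220,22),tin=(352,255,22)).items(): print(n,np.abs(b[y-q:y+q,x-q:x+q].astype(int)-sc[y-q:y+q,x-q:x+q]).mean())
E
```

```text
[ 0.5633 -0.2902  0.2759] [-1.126  -0.5118  0.3603] 17.3
0.185 scene [353.6524 148.4087] wrist [321.7102  81.6051]
0.201 scene [353.7707 143.0267] wrist [321.7959  78.2731]
0.131 scene [353.2659 165.9889] wrist [321.4938  90.0166]
0.125 scene [353.2241 167.8886] wrist [321.4749  90.7536]
0.147 scene [353.3784 160.8715] wrist [321.5486  87.8862]
0.141 scene [353.336  162.7994] wrist [321.5273  88.7149]
136 [58 62 40];137 [55 60 42];138 [57 62 49];139 [61 65 58];140 [76 79 76];141 [95 95 94];142 [101 101 100];143 [102 101 100];144 [101 101 100];145 [102 102 100];146 [108 107 106];147 [139 140 137];148 [186 188 184];149 [210 212 208];150 [211 215 209];151 [206 209 204];152 [203 207 201];153 [198 201 196];154 [185 188 183];155 [173 176 171];156 [164 167 163];157 [155 158 153];158 [147 150 145];159 [139 141 137];160 [134 136 132];161 [131 133 130];162 [131 133 129];163 [130 133 129];164 [130 133 129];165 [129 132 128];166 [128 130 127];167 [128 130 127];168 [129 131 127];169 [132 134 130];170 [145 147 143];171 [161 165 160];172 [159 161 157];173 [143 145 141];174 [132 135 130];175 [128 130 126];176 [121 119 117];177 [111 107 105];178 [105 100  98];179 [103  98  96];180 [102  97  96];181 [93 92 97];jar 7.050447658402204
tin 23.516012396694215
```

```bash
python3 - <<'E'
from h import *
t=manip.snapshot("top")[:,:,::-1];b=cv2.imread("pics/top0.png");sc=cv2.imread("pics/s9.png");b2=cv2.imread("pics/scene0.png")
g=lambda i:cv2.cvtColor(np.ascontiguousarray(i),cv2.COLOR_BGR2GRAY).astype(np.float32)
for n,A,B,(x,y,q) in(("jar",b,t,(289,168,14)),("tin",b,t,(285,243,16)),("glass",b,t,(437,153,20)),("jarS",b2,sc,(293,220,20)),("tinS",b2,sc,(352,255,18))):
    a,c=g(A)[y-q:y+q,x-q:x+q],g(B)[y-q:y+q,x-q:x+q];print(n,np.abs(a-c).mean(),cv2.phaseCorrelate(a,c))
# handle below the collar: brown centre per scene row, expected axis
S=manip.camera_model("scene");h=cv2.cvtColor(sc,cv2.COLOR_BGR2HSV)
for z in(.035,.05,.065,.08,.09):
    u,v=proj(S,[.5366,-.1946,z]);r=int(round(v));x=np.arange(int(u)-14,int(u)+15);q=h[r,x];m=(q[:,0]<17)&(q[:,1]>90)&(q[:,2]<190);print(z,round(u,1),r,m.sum(),x[m].mean() if m.any() else 0)
E
```

```text
jar 22.429848 ((-0.006787039621153568, 0.07246747829624312), 0.9894007653660244)
tin 32.700195 ((0.07597915056637206, 0.40693349879713736), 0.6287144003435969)
glass 66.26125 ((0.9705869452021787, 56.54049603780916), -0.004898755848407745)
jarS 7.014375 ((-0.004969868913047293, 0.015669152040484136), 0.9983580796420575)
tinS 23.277779 ((-0.12652119729752442, -0.25776493576361403), 0.6885823931223081)
0.035 352.6 195 6 353.5
0.05 352.7 191 7 353.0
0.065 352.8 186 8 353.5
0.08 352.9 182 0 0
0.09 353.0 179 0 0
```

```bash
python3 -c "
from station import manip
print(manip.sign_off())"
```

```text
the job is handed in; nothing more can be done
None
```

The reamer is in the stand's collar with its head fully down and upright, the jar and tin are unmoved within measurement, the glass was hidden by the arm at the final check but nothing came near it, and the job is handed in.

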